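Seat a keyed, tapered pen pot in a tilted desk holder

ROBOT

A 6-joint arm with a two-finger parallel gripper is mounted at the origin on the work surface. World frame = base frame: x ahead of the robot, y to its left, z up, the work surface at z = 0. Lengths are in m, angles in rad, forces in N, time in s.
With the tool pointing down it reaches from about 0.25 to 0.85 m from the base axis. Payload 12.5 kg.
Tool frame: the origin (TCP) lies between the finger pads; the fingertips stand 22 mm ahead of it and the grasp point (between the pads) lies 3 mm ahead of it (tcp_to_tips is the distance from the TCP to the fingertips, in m); z points along the fingers, y is the line along which they close (so a half turn about z gives the same grasp; the last joint's range is limited). The gripper opens to 93 mm and grips with 3 to 60 N. Pads are 15 mm wide; open, the fingers measure 128 mm over their backs; the gripper's body (75 mm by 188 mm) begins 65 mm behind the grasp point.
Start: joints at [1.069, 0.351, 1.652, -0, 1.139, -0.085], TCP at [0.223, 0.503, 0.241] pointing down, gripper open.
Joint ranges: [-2.75, 2.75], [-0.79, 2.1], [0.01, 2.65], [-1.57, 4.71], [0.07, 3.14], [-2.87, 2.87]. Speed limits (rad/s): [2.22, 2.22, 2.79, 3.14, 3.14, 3.14].

INTERFACE

Orientations are given as a unit quaternion [w, x, y, z].
In Python, from rig import sense, read_camera, sign_off, search_frame, mark_of, tcp_to_tips gives the robot as it stands. The module is installed in compiled form; this text tells all that it offers.
- The arm moves only by the shell command python3 -m handwheel 'ROWS' [FORCE]. ROWS is JSON, a list of rows, each an object with "turn": the turn, a rotation vector about the tool's x, y, z in rad, a list of three; "slide": the shift along the tool's x, y, z in m, a list of three; "fingers": the finger opening in m, from 0 to 0.093. In form: [{"turn": [rx, ry, rz], "slide": [x, y, z], "fingers": fingers}, ...]. A call has 1 to 20 rows; each row is the pose to reach, as a shift and turn from the pose commanded when the call began, along the tool's axes at that moment; what a row does not reach only later rows make up. A row lasts 1/10 s, in which the tool goes at most 50 mm and 8.59 degrees, less where a joint would pass 70% of its speed; a pose out of reach is approached as far as the arm can. A call with a gripper value outside its range is refused whole. The fingers move at their own pace and stop on an object; FORCE is the grip in N (left out, the last holds). Time passes only in rows, so rows that repeat a pose let the fingers close. It gives the time, the measured TCP pose, the force, the opening and the grip force at its end, in the units of the state.
- sense(): the state, without advancing time (a new reading comes with each control period).
- read_camera(name): name is "scene" or "top"; returns a dict with "image" (420x560x3 uint8, blue, green, red), "range_z" (420x560 float32, m along the optical axis (not along the pixel's ray), 0 where there is no reading), "camera_matrix" (3x3 intrinsics, pixels), "rvec" (rotation vector, rad) and "tvec" (3), from world to camera coordinates, as OpenCV has them. Camera axes: x right, y down, z forward; pixel columns grow to the right and rows downward; lengths in m; the calibration is good to about 2 mm. A picture is of the moment at which its call begins.
- sign_off(): hands the job in; it is judged then, once.
Trained networks look in a picture, given as the dict that the camera call returned (one of the last four; its "shot" number tells which), for a name from the list of things; names that differ only in an ending like _2 or _b are one class to them, and where a whole thing is asked for, a point or a joint stands for the part that bears it (a point fixed in the world has none). Each returns a list of dicts, best first, with "p" (0 to 1); they miss things now and then, are a little off and sometimes report something else, mostly with a low value. They report only what shows in the picture. A call takes as long as a camera call. They do not tell look-alikes from the thing itself.
- search_frame(picture, label): "uv" ([column, row] in pixels, amid what is visible of it).
- mark_of(picture, label): "uv" ([column, row] in pixels: a listed point, or the origin of a listed thing).
The state is a dict: "time_s": time; "joints": joint angles; "qd": joint speeds; "joint_efforts": joint torques, N m; "tcp_pos": TCP position; "ee_rot": TCP orientation; "contact_force": force on the tool from outside, world axes, zero at the start; "ft_torque": the same for the moment, N m; "grip_width": finger opening in m; "gripper_force": force on a finger pad.
Only numpy, scipy, OpenCV 4.12 (cv2) and the standard library are available. Lean on these libraries where they do the work, as an engineer would, in place of code of your own. Each camera call takes 0.05 s, during which the arm holds its last target. There are 200 camera calls.

TASK

Pick up the green pen pot and put it back in the tilted desk holder: lower its tapered foot into the orange collar, turn it until the slots under the foot drop over the hidden key inside, bring it down by hand until it sits fully home in the taper, then let go. Leave the holder at the tilt it has now, and do not shift the mug, the ramekin or the stapler.

Things in the scene. Friction and masses are not known exactly. Their poses are not given: they have to be found in the camera images.
- pen_pot: Green pen pot, 100 mm tall, about 180 g, loose, upright on the desk. Round; origin at the centre of its underside, z up to its open mouth. Tapered foot: radius 18 mm at z = 0 growing evenly to 31 mm at z = 55 mm; above it a straight cylinder 62 mm across (grip here) up to z = 100 mm, hollow, wall 4 mm. Under the foot a cross of two slots, 9 mm wide and 10 mm deep, along its x and y.
- collar_mouth (a point): Centre of the orange collar's mouth, in its upper face; z points out along the holder's axis. The tapered bore matches the pot's foot: radius 28.6 mm at the mouth, 20.4 mm at 35 mm depth. Fully home the pot is coaxial, its underside about 45 mm below the mouth, its top 55 mm above. Until the slots meet the key it rests on the key about 8 mm higher.
- cradle (a joint): Tilt of the holder's silver tube from upright in rad, 0 is vertical; it leans to the holder's front, roughly towards the robot. Starts between 0.40 and 0.60. The tube's hinge holds by friction and gives way only at about 1.2 N m; leave it as it is.
- holder: The desk holder: fixed dark base, 130 x 130 x 16 mm, with two upright arms (100 mm high, outer faces 115 mm apart along y) carrying a silver tube (84 mm across, 60 mm long) on a hinge 86 mm above the desk; the orange collar tops the tube, 34 mm from the hinge. Deep in the tube a fixed straight key, 26 x 6 mm, lies across the axis at an unknown angle. Origin under the base, front at -x.
- mug: White mug, 80 mm across, 95 mm tall, handle on its y side; loose bystander. Origin at the centre of its underside. The mug and the pen pot may stand in each other's places.
- ramekin: White ramekin, 84 mm across, 45 mm tall; loose bystander. Origin at the centre of its underside.
- stapler: Red and black stapler, 34 x 130 x 44 mm, long along its y; loose bystander beyond the holder. Origin at the centre of its underside.
Mind the look-alikes: they are no part of the job. What is meant by the pen_pot is not blue or yellow, and is the larger of those in its own colour.

How it is judged:
By the outcome, as a careful person would: the job done as asked, in the order asked, and still so for the second after the job is handed in, with the robot touching nothing.
It also fails if it takes over 58 s, if anything falls off the work surface, if the arm or the gripper's body presses on something with over 40 N, if the wrist force passes 120 N, or if a joint passes its speed limit or range.

## Working session

There is one attempt and no reset: what is moved stays moved. The work goes in short steps, Python scripts to look and compute and a shell command to move; the robot and the scene stay as the last step left them, time stands still between calls to the robot, and variables do not carry over. Pictures are saved under pics/ and viewed, at most 10 in all, crops included, and the job is handed in when it is done.

```bash
mkdir -p pics; cat > h.py <<'E'
import numpy as np, cv2
from scipy.spatial.transform import Rotation as R
from rig import *
def cam(n,save=None):
    p=read_camera(n)
    if save: cv2.imwrite('pics/'+save,p['image'])
    return p
def cloud(p):
    z=p['range_z'];K=p['camera_matrix'];v,u=np.indices(z.shape)
    c=np.stack([(u-K[0,2])*z/K[0,0],(v-K[1,2])*z/K[1,1],z],-1)
    M=cv2.Rodrigues(np.array(p['rvec'],float))[0]
    w=(c-np.array(p['tvec']).ravel())@M
    w[z==0]=np.nan
    return w
def tool():
    s=sense();q=s['ee_rot'];return s,np.array(s['tcp_pos']),R.from_quat([q[1],q[2],q[3],q[0]])
E
python3 - <<'E'
from h import *
a=cam('scene');b=cam('top')
cv2.imwrite('pics/s0.png',a['image']);cv2.imwrite('pics/t0.png',b['image'])
for n,p in(('s',a),('t',b)):
    w=cloud(p)
    for l in('pen_pot','collar_mouth','holder','mug','ramekin','stapler'):
        print(n,l,[(np.round(d['uv']).tolist(),round(d['p'],2),np.round(w[int(d['uv'][1]),int(d['uv'][0])],3).tolist()) for d in search_frame(p,l)[:4]])
    print([(d['uv'],d['p']) for d in mark_of(p,'collar_mouth')[:2]])
s,t,r=tool();print(s,r.as_matrix().round(3),tcp_to_tips)
E
```

```text
s pen_pot [([371.0, 179.0], 0.88, [0.655, 0.161, 0.095]), ([415.0, 174.0], 0.85, [0.678, 0.259, 0.066]), ([404.0, 215.0], 0.83, [0.74, 0.178, 0.057]), ([333.0, 208.0], 0.68, [0.638, 0.085, 0.041])]
s collar_mouth [([244.0, 229.0], 0.88, [0.632, -0.114, 0.128])]
s holder [([248.0, 249.0], 0.97, [0.649, -0.122, 0.092])]
s mug [([331.0, 117.0], 0.78, [0.464, 0.207, 0.09])]
s ramekin [([131.0, 230.0], 0.62, [0.426, -0.267, 0.007]), ([373.0, 177.0], 0.26, [0.654, 0.164, 0.098])]
s stapler [([323.0, 296.0], 0.59, [0.782, -0.052, 0.044])]
[([242.2, 214.5], 0.97)]
t pen_pot [([173.0, 194.0], 0.84, [0.674, 0.281, 0.034]), ([218.0, 154.0], 0.82, [0.765, 0.171, 0.056]), ([252.0, 201.0], 0.61, [0.653, 0.089, 0.04]), ([209.0, 206.0], 0.59, [0.641, 0.188, 0.057])]
t collar_mouth [([332.0, 212.0], 0.93, [0.621, -0.1, 0.086])]
t holder [([326.0, 219.0], 0.97, [0.607, -0.091, 0.052])]
t mug [([188.0, 292.0], 0.92, [0.433, 0.246, 0.005])]
t ramekin [([401.0, 287.0], 0.56, [0.443, -0.274, 0.005])]
t stapler [([307.0, 149.0], 0.74, [0.78, -0.047, 0.043])]
[([331.4, 219.1], 0.89)]
{'time_s': 0.8, 'joints': array([ 1.06939178e+00,  3.50668095e-01,  1.65179908e+00,  8.82218932e-06,
        1.13910380e+00, -8.46270927e-02]), 'qd': array([ 3.53984602e-04,  2.61970606e-05,  1.10659315e-03,  1.01448647e-03,
       -3.94018565e-04,  3.79529900e-04]), 'joint_efforts': array([ 1.01819955e-03, -4.97212493e+01, -2.85487568e+01,  7.00601167e-02,
        2.19301425e-02,  2.81074129e-06]), 'tcp_pos': array([0.2226304 , 0.50291197, 0.24065039]), 'ee_rot': array([-7.06100432e-07,  2.06885561e-01,  9.78365149e-01,  1.15303356e-05]), 'contact_force': array([ 0.26441047, -0.67279968,  0.20713827]), 'ft_torque': array([ 8.96052209e-03,  8.08270135e-03, -1.44473145e-05]), 'gripper_force': 0.0, 'grip_width': 0.09293848951021154} [[-0.914  0.405  0.   ]
 [ 0.405  0.914  0.   ]
 [ 0.     0.    -1.   ]] 0.022
```

View pics/s0.png

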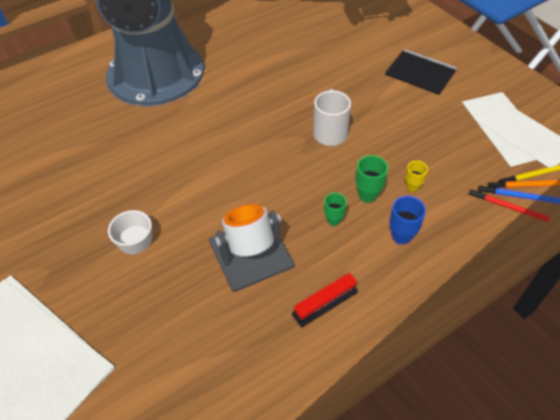

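View pics/t0.png

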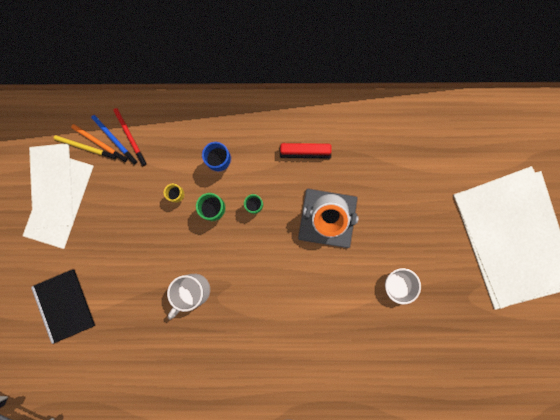

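The scene view shows a large green pot (371,179), a small green one (335,208), a blue one (404,220) and a yellow one (416,175). The collar is at (244,215). The pen_pot is the larger green one at scene (371,179) / top (209,206), since blue and yellow are ruled out and the other green is smaller. Next I'll confirm this in a crop and measure.

```bash
cat >> h.py <<'E'
from scipy.optimize import least_squares
def circ(P):
    f=least_squares(lambda c:np.hypot(P[:,0]-c[0],P[:,1]-c[1])-c[2],[*P[:,:2].mean(0),.03],loss='soft_l1',f_scale=.001);return f.x
def plane(P):
    c=np.median(P,0);m=np.ones(len(P),bool)
    for _ in range(8):
        c=P[m].mean(0);n=np.linalg.svd(P[m]-c)[2][2];d=(P-c)@n;m=abs(d)<max(.0025,0)
    return c,n*np.sign(n[2]),m
E
python3 - <<'E'
from h import *
a=cam('scene');b=cam('top')
cv2.imwrite('pics/c0.png',np.hstack([cv2.resize(a['image'][140:280,190:440],None,fx=1.6,fy=1.6,interpolation=2),cv2.resize(b['image'][150:262,190:370],None,fx=2,fy=2,interpolation=2)]))
A=[]
for n,p in(('s',a),('t',b)):
    w=cloud(p);hsv=cv2.cvtColor(p['image'],cv2.COLOR_BGR2HSV).astype(int)
    g=(hsv[...,0]>45)&(hsv[...,0]<85)&(hsv[...,1]>100)&np.isfinite(w[...,2])
    nl,L=cv2.connectedComponents(g.astype(np.uint8))
    for i in range(1,nl):
        P=w[L==i]
        if len(P)<80: continue
        zt=np.percentile(P[:,2],97);Q=P[P[:,2]>zt-.006]
        print(n,'green',len(P),zt.round(4),circ(Q).round(4),len(Q))
    o=(hsv[...,0]<18)&(hsv[...,1]>180)&(hsv[...,2]>90)&np.isfinite(w[...,2])&(w[...,2]>.05)&(abs(w[...,0]-.62)<.1)&(abs(w[...,1]+.1)<.1)
    print(n,'orange',o.sum(),np.percentile(w[o],[2,50,98],axis=0).round(3).tolist())
    # dark base
    m=np.isfinite(w[...,2])&(abs(w[...,2]-.016)<.006)&(abs(w[...,0]-.63)<.12)&(abs(w[...,1]+.11)<.12)&(p['image'].max(-1)<95)
    P=w[m][:,:2].astype(np.float32);print('base',cv2.minAreaRect(P))
    # silver tube + collar pts
    k=np.isfinite(w[...,2])&(w[...,2]>.03)&(np.hypot(w[...,0]-.63,w[...,1]+.11)<.1)
    np.savez(f'hold_{n}.npz',o=w[o],k=w[k],kc=hsv[k],oc=hsv[o])
E
```

```text
s green 1125 0.1021 [0.6345 0.1795 0.0284] 202
s green 546 0.073 [0.6437 0.0822 0.0203] 110
s orange 625 [[0.567, -0.128, 0.086], [0.586, -0.091, 0.104], [0.629, -0.062, 0.134]]
base ((0.6152356266975403, -0.09798384457826614), (0.12780490517616272, 0.1284656524658203), 79.83718872070312)
t green 352 0.1019 [0.6356 0.1794 0.0285] 138
t green 139 0.0724 [0.645  0.0818 0.0201] 59
t orange 595 [[0.569, -0.128, 0.071], [0.594, -0.096, 0.103], [0.63, -0.061, 0.132]]
base ((0.6131584644317627, -0.09705592691898346), (0.12679781019687653, 0.12635131180286407), 80.45863342285156)
```

View pics/c0.png

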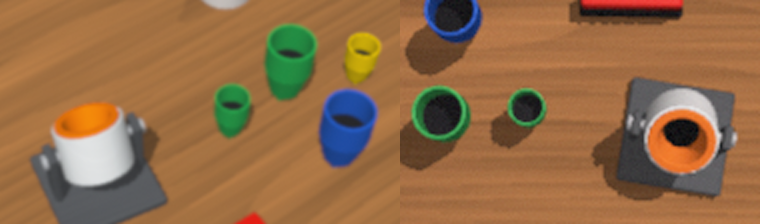

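The crop confirms it: the big green pot (left panel 290,60; right 440,113) is clearly larger than the small green one (232,110), and its centre is at (0.635, 0.1795). Next I'll fit the collar axis.

```bash
cat > fit.py <<'E'
from h import *
def model(x):
    hx,hy,hz,th,ya=x;d=-np.array([np.cos(ya),np.sin(ya),0]);a=np.sin(th)*d+np.cos(th)*np.array([0,0,1.]);h=np.array([hx,hy,hz]);return h,a,h+.034*a
def res(x,P):
    h,a,m=model(x);v=P-m;s=v@a;r=np.linalg.norm(v-s[:,None]*a,axis=1)
    face=np.where((r>.0275)&(r<.044),abs(s),.02)
    bore=np.where(s<.001,abs(r-(.0286+.2343*s)),.02)
    tube=np.where(s<.001,abs(r-.042),.02)
    return np.minimum(np.minimum(face,bore),np.minimum(tube,.02))
if __name__=='__main__':
    for n in('s','t','st'):
        P=[]
        for c in n:
            D=np.load(f'hold_{c}.npz');k=D['k'];hs=D['kc'];P.append(k[(hs[:,1]>180)&(hs[:,0]<18)|((hs[:,1]<60)&(hs[:,2]>140))])
        P=np.vstack(P)
        f=least_squares(res,[.614,-.0975,.086,.5,-.171],args=(P,),loss='soft_l1',f_scale=.0015,x_scale=[.01,.01,.01,.1,.1],diff_step=1e-4)
        print(n,len(P),f.x.round(4),'mouth',model(f.x)[2].round(4),'axis',model(f.x)[1].round(4),np.median(res(f.x,P)).round(5))
E
python3 fit.py
```

```text
s 1987 [ 0.6118 -0.0976  0.0866  0.4746 -0.1658] mouth [ 0.5964 -0.0951  0.1169] axis [-0.4507  0.0754  0.8895] 0.00084
t 986 [ 0.6141 -0.0989  0.0857  0.4829 -0.1786] mouth [ 0.5986 -0.096   0.1158] axis [-0.457   0.0825  0.8856] 0.0007
st 2973 [ 0.6129 -0.0976  0.0874  0.4875 -0.157 ] mouth [ 0.5972 -0.0951  0.1174] axis [-0.4627  0.0732  0.8835] 0.00108
```

```bash
cat >> h.py <<'E'
def rot(z,yhint):
    z=np.array(z,float);z/=np.linalg.norm(z);y=np.array(yhint,float);y-=z*(y@z);y/=np.linalg.norm(y)
    return R.from_matrix(np.stack([np.cross(y,z),y,z],1))
def go(pos,r2):
    s,t,r=tool();print('t',s['time_s'],'turn',(r.inv()*r2).as_rotvec().round(4).tolist(),'slide',r.inv().apply(np.array(pos)-t).round(4).tolist())
E
python3 - <<'E'
from h import *
q=rot([0,0,-1],[.962,.272,0]);go([.635,.1795,.17],q)
E
```

```text
t 0.9 turn [0.0, -0.0, 0.8784] slide [-0.508, -0.1288, 0.0706]
```

```bash
python3 -m handwheel '[{"turn":[0,0,0.13],"slide":[-0.04,-0.01,0.0],"fingers":0.093},{"turn":[0,0,0.26],"slide":[-0.08,-0.02,0.0],"fingers":0.093},{"turn":[0,0,0.39],"slide":[-0.125,-0.03,0.0],"fingers":0.093},{"turn":[0,0,0.52],"slide":[-0.17,-0.043,0.01],"fingers":0.093},{"turn":[0,0,0.65],"slide":[-0.215,-0.055,0.02],"fingers":0.093},{"turn":[0,0,0.78],"slide":[-0.26,-0.066,0.03],"fingers":0.093},{"turn":[0,0,0.878],"slide":[-0.305,-0.077,0.04],"fingers":0.093},{"turn":[0,0,0.878],"slide":[-0.35,-0.089,0.05],"fingers":0.093},{"turn":[0,0,0.878],"slide":[-0.395,-0.1,0.06],"fingers":0.093},{"turn":[0,0,0.878],"slide":[-0.44,-0.112,0.07],"fingers":0.093},{"turn":[0,0,0.878],"slide":[-0.48,-0.122,0.0706],"fingers":0.093},{"turn":[0,0,0.878],"slide":[-0.508,-0.1288,0.0706],"fingers":0.093},{"turn":[0,0,0.878],"slide":[-0.508,-0.1288,0.0706],"fingers":0.093},{"turn":[0,0,0.878],"slide":[-0.508,-0.1288,0.0706],"fingers":0.093},{"turn":[0,0,0.878],"slide":[-0.508,-0.1288,0.0706],"fingers":0.093}]' 25
python3 - <<'E'
from h import *
p=cam('scene','s1.png');w=cloud(p);hsv=cv2.cvtColor(p['image'],cv2.COLOR_BGR2HSV).astype(int)
P=w[(hsv[...,0]>45)&(hsv[...,0]<85)&(hsv[...,1]>100)&(w[...,2]>.094)&(w[...,2]<.106)]
print(len(P),circ(P).round(4))
q=rot([0,0,-1],[.962,.272,0]);go([.635,.1795,.084],q);print(sense()['joints'].round(3))
E
```

```text
time_s: 2.4
tcp_pos: [0.6342, 0.1802, 0.17]
ee_rot: [-0.0, 0.603, 0.798, -0.0]
contact_force: [-0.1, 0.9, -0.3]
grip_width: 0.0928
gripper_force: 0.0
250 [0.6342 0.1795 0.0288]
t 2.45 turn [-0.0003, -0.0001, 0.0016] slide [-0.0011, 0.0005, 0.0861]
[ 0.206  0.619  1.409  0.     1.114 -0.071]
```

View pics/s1.png

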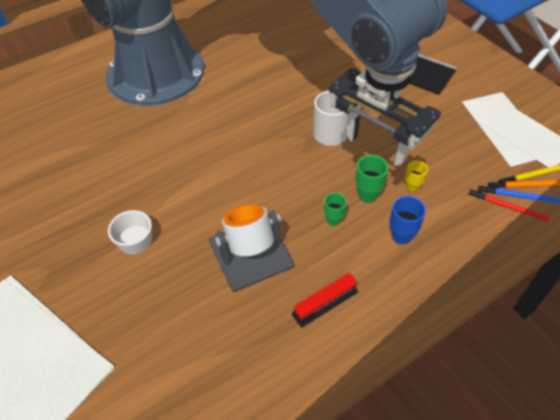

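The gripper is above the large pot (371,179), with the fingertips at about (350,140) and (402,160), straddling it and clear of the others. Now I'll descend, close and lift.

```bash
python3 -m handwheel '[{"turn":[0,0,0],"slide":[0,0,0.03],"fingers":0.093},{"turn":[0,0,0],"slide":[0,0,0.06],"fingers":0.093},{"turn":[0,0,0],"slide":[0,0,0.08],"fingers":0.093},{"turn":[0,0,0],"slide":[0,0,0.086],"fingers":0.093},{"turn":[0,0,0],"slide":[0,0,0.086],"fingers":0.093},{"turn":[0,0,0],"slide":[0,0,0.086],"fingers":0.05},{"turn":[0,0,0],"slide":[0,0,0.086],"fingers":0.05},{"turn":[0,0,0],"slide":[0,0,0.086],"fingers":0.05},{"turn":[0,0,0],"slide":[0,0,0.086],"fingers":0.05},{"turn":[0,0,0],"slide":[0,0,0.086],"fingers":0.05},{"turn":[0,0,0],"slide":[0,0,0.086],"fingers":0.05}]' 25
python3 -c "
from h import *
print(sense()['joints'].round(3), sense()['contact_force'])"
```

```text
time_s: 3.55
tcp_pos: [0.6352, 0.1795, 0.0844]
ee_rot: [0.0, 0.603, 0.798, 0.0]
contact_force: [-1.9, -0.1, 2.5]
grip_width: 0.0603
gripper_force: 24.9
[ 0.205  0.723  1.457 -0.     0.961 -0.071] [-1.88624633 -0.12937668  2.51196266]
```

```bash
cat >> h.py <<'E'
AX=np.array([-.456,.078,.886]);AX/=np.linalg.norm(AX);MO=np.array([.5975,-.0957,.1166]);HT=.0844
def at(h,yaw=0):
    b=rot(-AX,[.985,-.17,0])
    return MO+AX*(h+HT), b*R.from_rotvec([0,0,yaw])
E
python3 - <<'E'
from h import *
print(at(.04)[0],at(.04)[1].as_matrix().round(3).tolist())
go(*at(.04))
E
```

```text
[ 0.54074567 -0.08599202  0.22687267] [[0.17, 0.873, 0.456], [0.985, -0.151, -0.078], [0.001, 0.463, -0.886]]
t 3.55 turn [-0.4728, -0.1068, 0.4383] slide [-0.2297, -0.1631, -0.1425]
```

```bash
python3 -m handwheel '[{"turn":[0,0,0],"slide":[0,0,-0.015],"fingers":0.05},{"turn":[0,0,0],"slide":[0,0,-0.04],"fingers":0.05},{"turn":[0,0,0],"slide":[0,0,-0.07],"fingers":0.05},{"turn":[0,0,0],"slide":[0,0,-0.1],"fingers":0.05},{"turn":[0,0,0],"slide":[0,0,-0.13],"fingers":0.05},{"turn":[0,0,0],"slide":[0,0,-0.15],"fingers":0.05},{"turn":[0,0,0],"slide":[0,0,-0.15],"fingers":0.05},{"turn":[0,0,0],"slide":[0,0,-0.15],"fingers":0.05}]' 25
python3 - <<'E'
from h import *
go(*at(.04));print(sense()['contact_force'].round(1))
E
```

```text
time_s: 4.35
tcp_pos: [0.6347, 0.1794, 0.2338]
ee_rot: [-0.0, 0.603, 0.798, -0.0]
contact_force: [-0.2, -0.8, -0.8]
grip_width: 0.0607
gripper_force: 24.9
t 4.35 turn [-0.4736, -0.1067, 0.4384] slide [-0.2298, -0.1627, 0.0069]
[-0.2 -0.8 -0.8]
```

```bash
python3 -m handwheel '[{"turn":[-0.02,-0.005,0.02],"slide":[-0.01,-0.007,0],"fingers":0.05},{"turn":[-0.06,-0.014,0.056],"slide":[-0.03,-0.021,0],"fingers":0.05},{"turn":[-0.11,-0.025,0.1],"slide":[-0.054,-0.038,0],"fingers":0.05},{"turn":[-0.16,-0.036,0.148],"slide":[-0.078,-0.055,0],"fingers":0.05},{"turn":[-0.21,-0.047,0.194],"slide":[-0.102,-0.072,0],"fingers":0.05},{"turn":[-0.26,-0.058,0.24],"slide":[-0.126,-0.089,0],"fingers":0.05},{"turn":[-0.31,-0.07,0.287],"slide":[-0.15,-0.106,0],"fingers":0.05},{"turn":[-0.36,-0.081,0.333],"slide":[-0.174,-0.123,0],"fingers":0.05},{"turn":[-0.41,-0.092,0.38],"slide":[-0.198,-0.14,0.003],"fingers":0.05},{"turn":[-0.45,-0.101,0.416],"slide":[-0.218,-0.154,0.006],"fingers":0.05},{"turn":[-0.4736,-0.1067,0.4384],"slide":[-0.2298,-0.1627,0.0069],"fingers":0.05},{"turn":[-0.4736,-0.1067,0.4384],"slide":[-0.2298,-0.1627,0.0069],"fingers":0.05},{"turn":[-0.4736,-0.1067,0.4384],"slide":[-0.2298,-0.1627,0.0069],"fingers":0.05}]' 25
python3 - <<'E'
from h import *
import fit
print(sense()['joints'].round(3),sense()['contact_force'].round(1),sense()['ft_torque'].round(2))
a=cam('scene');b=cam('top')
cv2.imwrite('pics/c2.png',np.hstack([cv2.resize(a['image'][100:290,170:360],(400,400),interpolation=2),cv2.resize(b['image'][140:270,260:390],(400,400),interpolation=2)]))
go(*at(.04))
# pot axis / centre from green points: fit offset of cylinder+cone in predicted frame
h=.04
PP=[]
for p in(a,b):
    w=cloud(p);hsv=cv2.cvtColor(p['image'],cv2.COLOR_BGR2HSV).astype(int)
    s,t,r=tool()
    L=r.inv().apply((w.reshape(-1,3)-t)).reshape(w.shape)
    m=(hsv[...,0]>45)&(hsv[...,0]<85)&(hsv[...,1]>100)&np.isfinite(w[...,2])&(np.hypot(L[...,0],L[...,1])<.05)&(abs(L[...,2])<.12)
    PP.append(w[m])
    o=(hsv[...,0]<18)&(hsv[...,1]>180)&(w[...,2]>.05)&(abs(w[...,0]-.6)<.08)&(abs(w[...,1]+.1)<.08)
    print(m.sum(),o.sum())
def rs(x,P):
    rr=r*R.from_rotvec([x[3],x[4],0]);o=t+r.apply([x[0],x[1],HT+x[2]]);v=rr.inv().apply(P-o);z=-v[:,2];q=np.hypot(v[:,0],v[:,1])
    side=abs(q-np.minimum(.031,.018+13/55*z));ins=abs(q-.027)
    return np.minimum(np.minimum(side,np.where(z>.05,ins,.02)),np.minimum(.01,np.where((q>.026)&(q<.032),abs(z-.1),.01)))
for P in PP+[np.vstack(PP)]:
    f=least_squares(rs,np.zeros(5),args=(P,),loss='soft_l1',f_scale=.0015,diff_step=1e-4,x_scale=[.01,.01,.01,.1,.1]);print(f.x.round(4),np.median(rs(f.x,P)).round(5))
E
```

```text
time_s: 5.65
tcp_pos: [0.5407, -0.0858, 0.2263]
ee_rot: [0.181, 0.743, 0.626, 0.153]
contact_force: [0.5, -0.8, -1.0]
grip_width: 0.0607
gripper_force: 24.9
[-0.263  0.189  1.992  0.093  0.485 -0.163] [ 0.5 -0.8 -1. ] [0.02 0.46 0.04]
t 5.75 turn [-0.0008, -0.0006, 0.0009] slide [-0.0007, -0.0003, -0.0003]
1305 627
149 230
[ 0.0012 -0.003  -0.0009  0.0352  0.0023] 0.00073
[-0.0007  0.0039  0.0012 -0.0349 -0.0215] 0.00054
[ 0.0012 -0.0024 -0.0015  0.0275 -0.0005] 0.00081
```

View pics/c2.png

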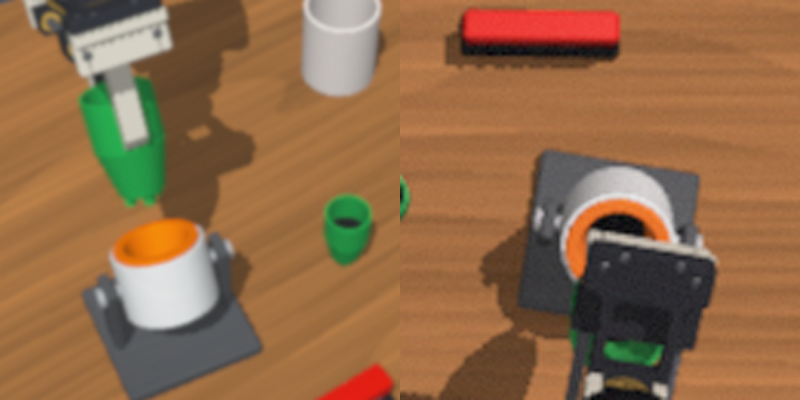

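The pot (scene crop 125,150) hangs in line with the collar (160,245), and its slotted foot points at the bore. Now lowering in steps.

```bash
python3 -m handwheel '[{"turn":[0,0,0],"slide":[0,0,0.015],"fingers":0.05},{"turn":[0,0,0],"slide":[0,0,0.03],"fingers":0.05},{"turn":[0,0,0],"slide":[0,0,0.042],"fingers":0.05},{"turn":[0,0,0],"slide":[0,0,0.052],"fingers":0.05},{"turn":[0,0,0],"slide":[0,0,0.06],"fingers":0.05},{"turn":[0,0,0],"slide":[0,0,0.064],"fingers":0.05},{"turn":[0,0,0],"slide":[0,0,0.064],"fingers":0.05},{"turn":[0,0,0],"slide":[0,0,0.064],"fingers":0.05}]' 25
cat > st.py <<'E'
from h import *
F=[]
s,t,r=tool()
f=s['contact_force'];tq=s['ft_torque']
v=t-MO;print('t',s['time_s'],'h %.4f'%(v@AX-HT),'lat(tool)',r.inv().apply(v-AX*(v@AX)).round(4),'F tool',r.inv().apply(f).round(1),'T tool',r.inv().apply(tq).round(2),'w',s['grip_width'].round(4),'yaw %.3f'%(at(0)[1].inv()*r).as_rotvec()[2],'j',s['joints'].round(2))
E
python3 st.py
```

```text
time_s: 6.55
tcp_pos: [0.5703, -0.091, 0.1707]
ee_rot: [0.182, 0.743, 0.626, 0.154]
contact_force: [-0.9, 0.1, -1.3]
grip_width: 0.0604
gripper_force: 24.9Traceback (most recent call last):
  File "st.py", line 5, in <module>
    v=t-MO;print('t',s['time_s'],'h %.4f'%(v@AX-HT),'lat(tool)',r.inv().apply(v-AX*(v@AX)).round(4),'F tool',r.inv().apply(f).round(1),'T tool',r.inv().apply(tq).round(2),'w',s['grip_width'].round(4),'yaw %.3f'%(at(0)[1].inv()*r).as_rotvec()[2],'j',s['joints'].round(2))
                                                                                                                                                                               ^^^^^^^^^^^^^^^^^^^^^
AttributeError: 'float' object has no attribute 'round'
```

Nothing in contact yet. Descending in small increments to find the key.

```bash
sed -i "s/s\['grip_width'\].round(4)/s['grip_width']/" st.py; python3 st.py; python3 -m handwheel '[{"turn":[0,0,0],"slide":[0,0,0.003],"fingers":0.05},{"turn":[0,0,0],"slide":[0,0,0.006],"fingers":0.05},{"turn":[0,0,0],"slide":[0,0,0.008],"fingers":0.05},{"turn":[0,0,0],"slide":[0,0,0.008],"fingers":0.05},{"turn":[0,0,0],"slide":[0,0,0.008],"fingers":0.05}]' 25 ; python3 st.py
```

```text
t 6.55 h -0.0237 lat(tool) [0.0001 0.0006 0.    ] F tool [-0.  -1.3  0.7] T tool [ 0.47 -0.09  0.01] w 0.060440607315658056 yaw 0.000 j [-0.26  0.33  1.97  0.11  0.36 -0.18]
time_s: 7.05
tcp_pos: [0.5739, -0.0916, 0.1633]
ee_rot: [0.182, 0.743, 0.626, 0.154]
contact_force: [0.0, 0.2, -1.9]
grip_width: 0.0607
gripper_force: 24.9
t 7.05 h -0.0319 lat(tool) [0.0001 0.0004 0.    ] F tool [ 0.2 -0.9  1.7] T tool [ 0.45 -0.11 -0.02] w 0.06072251481216134 yaw 0.000 j [-0.26  0.35  1.97  0.12  0.35 -0.19]
```

```bash
python3 -m handwheel '[{"turn":[0,0,0],"slide":[0,0,0.001],"fingers":0.05},{"turn":[0,0,0],"slide":[0,0,0.002],"fingers":0.05},{"turn":[0,0,0],"slide":[0,0,0.003],"fingers":0.05},{"turn":[0,0,0],"slide":[0,0,0.003],"fingers":0.05}]' 25 ; python3 st.py;  python3 -m handwheel '[{"turn":[0,0,0],"slide":[0,0,0.001],"fingers":0.05},{"turn":[0,0,0],"slide":[0,0,0.0015],"fingers":0.05},{"turn":[0,0,0],"slide":[0,0,0.0015],"fingers":0.05}]' 25 ; python3 st.py
```

```text
time_s: 7.45
tcp_pos: [0.5753, -0.0918, 0.1605]
ee_rot: [0.182, 0.743, 0.626, 0.154]
contact_force: [-0.4, -0.5, -1.4]
grip_width: 0.0606
gripper_force: 24.9
t 7.45 h -0.0350 lat(tool) [0.0001 0.0003 0.    ] F tool [-0.5 -1.   1.1] T tool [ 0.43 -0.09 -0.02] w 0.060583759706192605 yaw 0.000 j [-0.26  0.36  1.97  0.12  0.34 -0.19]
time_s: 7.75
tcp_pos: [0.576, -0.0919, 0.1592]
ee_rot: [0.182, 0.743, 0.626, 0.154]
contact_force: [0.5, 0.2, -2.2]
grip_width: 0.0607
gripper_force: 24.9
t 7.75 h -0.0365 lat(tool) [0.0001 0.0004 0.    ] F tool [ 0.2 -0.6  2.1] T tool [ 0.45 -0.05 -0.06] w 0.06068322622984567 yaw 0.000 j [-0.26  0.36  1.97  0.12  0.34 -0.19]
```

```bash
python3 -m handwheel '[{"turn":[0,0,0],"slide":[0,0,0.001],"fingers":0.05},{"turn":[0,0,0],"slide":[0,0,0.0015],"fingers":0.05},{"turn":[0,0,0],"slide":[0,0,0.0015],"fingers":0.05}]' 25 ; python3 st.py;  python3 -m handwheel '[{"turn":[0,0,0],"slide":[0,0,0.0005],"fingers":0.05},{"turn":[0,0,0],"slide":[0,0,0.001],"fingers":0.05},{"turn":[0,0,0],"slide":[0,0,0.001],"fingers":0.05}]' 25 ; python3 st.py
```

```text
time_s: 8.05
tcp_pos: [0.5766, -0.092, 0.1584]
ee_rot: [0.182, 0.743, 0.626, 0.154]
contact_force: [-7.4, 0.1, 6.5]
grip_width: 0.0604
gripper_force: 24.9
t 8.05 h -0.0375 lat(tool) [0.0001 0.0006 0.    ] F tool [-1.2 -3.5 -9.2] T tool [ 0.84 -0.14 -0.07] w 0.06039502666336074 yaw -0.000 j [-0.26  0.36  1.96  0.12  0.34 -0.19]
time_s: 8.35
tcp_pos: [0.5767, -0.092, 0.1581]
ee_rot: [0.182, 0.743, 0.626, 0.154]
contact_force: [-15.3, 0.8, 17.5]
grip_width: 0.0606
gripper_force: 25.0
t 8.35 h -0.0379 lat(tool) [0.0001 0.0005 0.    ] F tool [ -1.8  -5.4 -22.6] T tool [ 1.56 -0.27 -0.01] w 0.06057143774915812 yaw -0.000 j [-0.26  0.36  1.96  0.12  0.34 -0.19]
```

The pot is resting on the key (h ≈ -37 mm, as expected). I'll ease off to a light press and turn to find the slots.

```bash
H=python3; $H -m handwheel '[{"turn":[0,0,0],"slide":[0,0,-0.0006],"fingers":0.05},{"turn":[0,0,0.05],"slide":[0,0,-0.0006],"fingers":0.05},{"turn":[0,0,0.1],"slide":[0,0,-0.0006],"fingers":0.05},{"turn":[0,0,0.1],"slide":[0,0,-0.0006],"fingers":0.05}]' 25 >/dev/null; $H st.py
$H -m handwheel '[{"turn":[0,0,0.05],"slide":[0,0,0],"fingers":0.05},{"turn":[0,0,0.1],"slide":[0,0,0],"fingers":0.05},{"turn":[0,0,0.1],"slide":[0,0,0],"fingers":0.05}]' 25 >/dev/null; $H st.py
$H -m handwheel '[{"turn":[0,0,0.05],"slide":[0,0,0],"fingers":0.05},{"turn":[0,0,0.1],"slide":[0,0,0],"fingers":0.05},{"turn":[0,0,0.1],"slide":[0,0,0],"fingers":0.05}]' 25 >/dev/null; $H st.py
```

```text
t 8.75 h -0.0377 lat(tool) [0.0002 0.0008 0.    ] F tool [ -1.3  -1.9 -11.2] T tool [ 0.8 -0.2 -0.1] w 0.060265844828765854 yaw 0.102 j [-0.26  0.36  1.96  0.12  0.34 -0.09]
t 9.05 h -0.0377 lat(tool) [0.0002 0.0009 0.    ] F tool [ -1.6  -1.8 -10.3] T tool [ 0.68 -0.32 -0.03] w 0.06040394313906656 yaw 0.202 j [-0.26  0.36  1.96  0.12  0.34  0.01]
t 9.35 h -0.0378 lat(tool) [0.0003 0.0007 0.    ] F tool [-1.6 -1.7 -8.2] T tool [ 0.68 -0.52  0.03] w 0.06072320917893713 yaw 0.302 j [-0.26  0.36  1.96  0.12  0.34  0.11]
```

```bash
H=python3; 
$H -m handwheel '[{"turn":[0,0,0.05],"slide":[0,0,0.0001],"fingers":0.05},{"turn":[0,0,0.1],"slide":[0,0,0.0001],"fingers":0.05},{"turn":[0,0,0.1],"slide":[0,0,0.0001],"fingers":0.05}]' 25 >/dev/null; $H st.py
$H -m handwheel '[{"turn":[0,0,0.05],"slide":[0,0,0],"fingers":0.05},{"turn":[0,0,0.1],"slide":[0,0,0],"fingers":0.05},{"turn":[0,0,0.1],"slide":[0,0,0],"fingers":0.05}]' 25 >/dev/null; $H st.py
```

```text
t 9.65 h -0.0380 lat(tool) [0.0003 0.0005 0.    ] F tool [-1.5 -1.  -6.5] T tool [ 0.6  -0.49 -0.03] w 0.06016238215267409 yaw 0.402 j [-0.26  0.36  1.96  0.12  0.34  0.21]
t 9.95 h -0.0383 lat(tool) [0.0003 0.0003 0.    ] F tool [-0.5 -0.3  2.1] T tool [ 0.37 -0.48  0.02] w 0.060386541764110666 yaw 0.500 j [-0.26  0.36  1.96  0.12  0.34  0.31]
```

The contact force vanished at yaw 0.50, so the slot is at the key. I'll turn slightly more to centre it, then lower.

```bash
H=python3; 
$H -m handwheel '[{"turn":[0,0,0.05],"slide":[0,0,0],"fingers":0.05},{"turn":[0,0,0.07],"slide":[0,0,0.001],"fingers":0.05},{"turn":[0,0,0.07],"slide":[0,0,0.0015],"fingers":0.05},{"turn":[0,0,0.07],"slide":[0,0,0.0015],"fingers":0.05}]' 25 >/dev/null; $H st.py
$H -m handwheel '[{"turn":[0,0,0],"slide":[0,0,0.0007],"fingers":0.05},{"turn":[0,0,0],"slide":[0,0,0.0015],"fingers":0.05},{"turn":[0,0,0],"slide":[0,0,0.0015],"fingers":0.05}]' 25 >/dev/null; $H st.py
```

```text
t 10.35 h -0.0402 lat(tool) [ 0. -0.  0.] F tool [-3.1 -2.   1. ] T tool [ 0.67 -0.89 -0.06] w 0.06053126939270674 yaw 0.569 j [-0.26  0.37  1.96  0.12  0.33  0.38]
t 10.65 h -0.0416 lat(tool) [-0.0001 -0.0002  0.    ] F tool [-4.8 -2.6 -0.4] T tool [ 0.72 -1.22  0.01] w 0.060199150262436066 yaw 0.569 j [-0.26  0.37  1.96  0.12  0.33  0.38]
```

```bash
H=python3; 
$H -m handwheel '[{"turn":[0,0,0],"slide":[-0.0006,-0.0003,0],"fingers":0.05},{"turn":[0,0,0],"slide":[-0.0006,-0.0003,0],"fingers":0.05}]' 25 >/dev/null; $H st.py
$H -m handwheel '[{"turn":[0,0,0],"slide":[-0.0002,-0.0001,0.0007],"fingers":0.05},{"turn":[0,0,0],"slide":[-0.0003,-0.0001,0.0012],"fingers":0.05},{"turn":[0,0,0],"slide":[-0.0003,-0.0001,0.0012],"fingers":0.05}]' 25 >/dev/null; $H st.py
```

```text
t 10.85 h -0.0415 lat(tool) [-0.0004 -0.0002 -0.    ] F tool [-2.6 -1.7  1.3] T tool [ 0.66 -0.8  -0.07] w 0.0603738492188905 yaw 0.570 j [-0.26  0.37  1.96  0.12  0.33  0.38]
t 11.15 h -0.0427 lat(tool) [-0.0006 -0.0002 -0.    ] F tool [-3.  -3.9  0.1] T tool [ 0.78 -0.9  -0.06] w 0.06047289991397127 yaw 0.570 j [-0.26  0.37  1.96  0.13  0.33  0.38]
```

```bash
H=python3; 
$H -m handwheel '[{"turn":[0,0,0],"slide":[-0.0004,-0.0006,0],"fingers":0.05},{"turn":[0,0,0],"slide":[-0.0005,-0.0007,0.0005],"fingers":0.05},{"turn":[0,0,0],"slide":[-0.0006,-0.0008,0.001],"fingers":0.05},{"turn":[0,0,0],"slide":[-0.0006,-0.0008,0.001],"fingers":0.05}]' 25 >/dev/null; $H st.py
$H -m handwheel '[{"turn":[0,0,0],"slide":[-0.0002,-0.0002,0.0005],"fingers":0.05},{"turn":[0,0,0],"slide":[-0.0002,-0.0003,0.001],"fingers":0.05},{"turn":[0,0,0],"slide":[-0.0002,-0.0003,0.001],"fingers":0.05}]' 25 >/dev/null; $H st.py
```

```text
t 11.55 h -0.0436 lat(tool) [-0.001  -0.0006 -0.    ] F tool [-0.7  0.1  2.1] T tool [ 0.39 -0.45 -0.08] w 0.060263788381094995 yaw 0.570 j [-0.26  0.37  1.97  0.13  0.32  0.37]
t 11.85 h -0.0446 lat(tool) [-0.0013 -0.0007 -0.    ] F tool [-1.8  1.9  0.6] T tool [-0.02 -0.52 -0.02] w 0.06034829753279112 yaw 0.570 j [-0.26  0.38  1.97  0.13  0.32  0.37]
```

```bash
H=python3; 
$H -m handwheel '[{"turn":[0,0,0],"slide":[-0.0002,0.0001,0.0004],"fingers":0.05},{"turn":[0,0,0],"slide":[-0.0002,0.0001,0.0008],"fingers":0.05},{"turn":[0,0,0],"slide":[-0.0002,0.0001,0.0008],"fingers":0.05}]' 25 >/dev/null; $H st.py
$H -m handwheel '[{"turn":[0,0,0],"slide":[0,0,0.0004],"fingers":0.05},{"turn":[0,0,0],"slide":[0,0,0.0006],"fingers":0.05},{"turn":[0,0,0],"slide":[0,0,0.0006],"fingers":0.05}]' 25 >/dev/null; $H st.py
```

```text
t 12.15 h -0.0453 lat(tool) [-0.0014 -0.0007 -0.    ] F tool [-1.6  2.8 -0.2] T tool [-0.2  -0.43 -0.04] w 0.06046279304805185 yaw 0.570 j [-0.26  0.38  1.97  0.13  0.32  0.37]
t 12.45 h -0.0456 lat(tool) [-0.0014 -0.0006 -0.    ] F tool [-2.5  1.8 -8.6] T tool [-0.08 -0.68  0.  ] w 0.06050773643062826 yaw 0.570 j [-0.26  0.38  1.97  0.13  0.32  0.37]
```

```bash
H=python3; 
$H -m handwheel '[{"turn":[0,0,0],"slide":[0,0,0.0003],"fingers":0.05},{"turn":[0,0,0],"slide":[0,0,0.0006],"fingers":0.05},{"turn":[0,0,0],"slide":[0,0,0.0006],"fingers":0.05},{"turn":[0,0,0],"slide":[0,0,0.0006],"fingers":0.05}]' 35 >/dev/null; $H st.py
$H - <<'E'
from h import *
a=cam('scene');b=cam('top')
cv2.imwrite('pics/c3.png',np.hstack([cv2.resize(a['image'][100:290,170:360],(400,400),interpolation=2),cv2.resize(b['image'][140:270,260:390],(400,400),interpolation=2)]))
E
```

```text
t 12.85 h -0.0458 lat(tool) [-0.0014 -0.0006 -0.    ] F tool [ -3.6   0.7 -16.5] T tool [ 0.11 -0.91 -0.07] w 0.060470270192157304 yaw 0.570 j [-0.26  0.38  1.96  0.13  0.32  0.37]
```

View pics/c3.png

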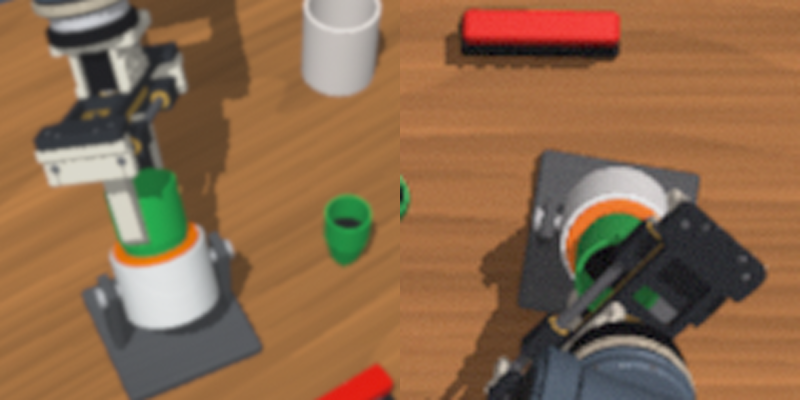

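The pot's cylinder (crop 150,215) sits just above the orange ring (155,250), in line with the tube. Travel past key contact was about 8.4 mm and the axial load is firm, so it is home. I'll ease the preload, open and retreat along the axis.

```bash
H=python3; 
$H -m handwheel '[{"turn":[0,0,0],"slide":[0.0,0,-0.0005],"fingers":0.05},{"turn":[0,0,0],"slide":[0,0,-0.0005],"fingers":0.066},{"turn":[0,0,0],"slide":[0,0,-0.0005],"fingers":0.08},{"turn":[0,0,0],"slide":[0,0,-0.0005],"fingers":0.093},{"turn":[0,0,0],"slide":[0,0,-0.0005],"fingers":0.093},{"turn":[0,0,0],"slide":[0,0,-0.0005],"fingers":0.093},{"turn":[0,0,0],"slide":[0,0,-0.0005],"fingers":0.093}]' 35; $H st.py
```

```text
time_s: 13.65
tcp_pos: [0.5783, -0.0931, 0.1496]
ee_rot: [0.131, 0.889, 0.391, 0.199]
contact_force: [0.7, 0.5, 0.2]
grip_width: 0.0927
gripper_force: 0.0
t 13.65 h -0.0462 lat(tool) [-0.0016 -0.0012 -0.    ] F tool [0.9 0.1 0.1] T tool [ 0.23 -0.25 -0.03] w 0.092663958709497 yaw 0.570 j [-0.26  0.38  1.97  0.13  0.32  0.37]
```

```bash
H=python3; 
$H -m handwheel '[{"turn":[0,0,0],"slide":[0,0,-0.01],"fingers":0.093},{"turn":[0,0,0],"slide":[0,0,-0.03],"fingers":0.093},{"turn":[0,0,0],"slide":[0,0,-0.055],"fingers":0.093},{"turn":[0,0,0],"slide":[0,0,-0.08],"fingers":0.093},{"turn":[0,0,0],"slide":[0,0,-0.11],"fingers":0.093},{"turn":[0,0,0],"slide":[0,0,-0.14],"fingers":0.093},{"turn":[0,0,0],"slide":[0,0,-0.17],"fingers":0.093},{"turn":[0,0,0],"slide":[0,0,-0.18],"fingers":0.093},{"turn":[0,0,0],"slide":[0,0,-0.18],"fingers":0.093}]' 35; $H - <<'E'
from h import *
import fit
a=cam('scene');b=cam('top')
cv2.imwrite('pics/c4.png',np.hstack([cv2.resize(a['image'][100:290,170:360],(400,400),interpolation=2),cv2.resize(b['image'][140:270,260:390],(400,400),interpolation=2)]))
PP=[]
rf=at(-.045)[1];o0=MO-.045*AX
for p in(a,b):
    w=cloud(p);hsv=cv2.cvtColor(p['image'],cv2.COLOR_BGR2HSV).astype(int)
    L=rf.inv().apply((w.reshape(-1,3)-o0)).reshape(w.shape)
    m=(hsv[...,0]>45)&(hsv[...,0]<85)&(hsv[...,1]>100)&np.isfinite(w[...,2])&(np.hypot(L[...,0],L[...,1])<.05)
    PP.append(w[m])
    L=L[m];print(m.sum(),'top z above mouth',np.percentile(-L[:,2]-.045,[95,98,99.5]).round(4))
    k=np.isfinite(w[...,2])&(w[...,2]>.03)&(np.hypot(w[...,0]-.615,w[...,1]+.098)<.09)
    k&=((hsv[...,1]<60)&(hsv[...,2]>140))|((hsv[...,1]>180)&(hsv[...,0]<18)&(w[...,2]>.05))
    k&=((w-MO)@AX<.004)
    f=least_squares(fit.res,[.6129,-.0976,.0866,.48,-.167],args=(w[k],),loss='soft_l1',f_scale=.0015,x_scale=[.01,.01,.01,.1,.1],diff_step=1e-4);print('holder',k.sum(),f.x.round(4))
def rs(x,P):
    rr=rf*R.from_rotvec([x[3],x[4],0]);v=rr.inv().apply(P-o0-rf.apply(x[:3]));z=-v[:,2];q=np.hypot(v[:,0],v[:,1])
    side=abs(q-np.minimum(.031,.018+13/55*z));ins=abs(q-.027)
    return np.minimum(np.minimum(side,np.where(z>.05,ins,.02)),np.minimum(.01,np.where((q>.026)&(q<.032),abs(z-.1),.01)))
for P in PP+[np.vstack(PP)]:
    f=least_squares(rs,np.zeros(5),args=(P,),loss='soft_l1',f_scale=.0015,diff_step=1e-4,x_scale=[.01,.01,.01,.1,.1]);print('pot',f.x.round(4),np.median(rs(f.x,P)).round(5))
E
```

```text
time_s: 14.55
tcp_pos: [0.4962, -0.0792, 0.3105]
ee_rot: [0.132, 0.889, 0.391, 0.2]
contact_force: [1.4, -1.0, -0.7]
grip_width: 0.0934
gripper_force: 0.0
1216 top z above mouth [0.055  0.0557 0.0564]
holder 1523 [ 0.6118 -0.0976  0.0866  0.4732 -0.166 ]
565 top z above mouth [0.0542 0.0551 0.056 ]
holder 553 [ 0.6145 -0.0987  0.0848  0.4976 -0.1574]
pot [ 0.0007 -0.0017 -0.0005  0.0206  0.0052] 0.0008
pot [ 0.      0.0014  0.002  -0.0027  0.0026] 0.00044
pot [ 0.0012 -0.0005  0.0003  0.0138  0.0124] 0.00082
```

View pics/c4.png

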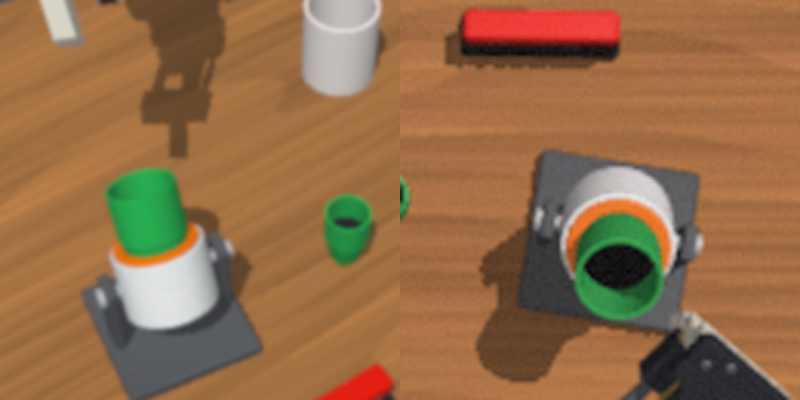

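The pot (left crop 148,210; right 618,265) stands coaxial in the tube with its top 55 mm above the mouth. The tilt is unchanged (0.473 now against 0.475 before, same camera), the bystanders are in place, and the gripper is clear.

```bash
python3 -c "from rig import *; print(sign_off())"
```

```text
the job is handed in; nothing more can be done
None
```

The green pen pot is keyed and fully home in the tilted holder, its top 55 mm above the mouth; the tilt is unchanged, the mug, ramekin and stapler were not touched, and the job was handed in at about 15 s.

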